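Point-and-check the blue tool set before a press changeover

TASK

Do the point-and-check before the press changeover: point at the punch with the blue collar by bringing the fingertips 2 to 4 cm straight above the middle of its top and keeping them there for two seconds, then do the same over the middle of the die with the blue rim. Then press the green button right down, let it come up again and move clear. Touch none of the punches and dies, nor the bottle and the wrench, do not point at the other punches and dies (pass well above them), and leave the red button alone.

Things in the scene. Friction and masses are not known exactly. Their poses are not given: they have to be found in the camera images.
- punch_blue: punch with the blue collar: a loose upright turned-steel punch, 70 mm tall in all: foot 48 mm across (0-14 mm up), blue collar 52 mm across (14-28 mm up), plain steel shank 26 mm across up to a flat top at 70 mm with a small blue dot. Stands on the wooden punch board (16 mm thick), 85 mm from its neighbours in any order. Origin: centre of its underside; z up, so its top is 70 mm along z from the origin.
- punch_red: punch with the red collar: a loose upright turned-steel punch, 70 mm tall in all: foot 48 mm across (0-14 mm up), red collar 52 mm across (14-28 mm up), plain steel shank 26 mm across up to a flat top at 70 mm with a small red dot. Stands on the wooden punch board (16 mm thick), 85 mm from its neighbours in any order. Origin: centre of its underside; z up, so its top is 70 mm along z from the origin.
- punch_yellow: punch with the yellow collar: a loose upright turned-steel punch, 70 mm tall in all: foot 48 mm across (0-14 mm up), yellow collar 52 mm across (14-28 mm up), plain steel shank 26 mm across up to a flat top at 70 mm with a small yellow dot. Stands on the wooden punch board (16 mm thick), 85 mm from its neighbours in any order. Origin: centre of its underside; z up, so its top is 70 mm along z from the origin.
- die_blue: die with the blue rim: a loose steel ring-shaped die, 60 mm across, 30 mm tall, blind bore 28 mm across in the middle, the top 8 mm painted blue. Lies flat on the grey die board (16 mm thick), 85 mm from its neighbours in any order. Origin: centre of its underside; z up, so its top is 30 mm along z from the origin.
- die_red: die with the red rim: a loose steel ring-shaped die, 60 mm across, 30 mm tall, blind bore 28 mm across in the middle, the top 8 mm painted red. Lies flat on the grey die board (16 mm thick), 85 mm from its neighbours in any order. Origin: centre of its underside; z up, so its top is 30 mm along z from the origin.
- die_yellow: die with the yellow rim: a loose steel ring-shaped die, 60 mm across, 30 mm tall, blind bore 28 mm across in the middle, the top 8 mm painted yellow. Lies flat on the grey die board (16 mm thick), 85 mm from its neighbours in any order. Origin: centre of its underside; z up, so its top is 30 mm along z from the origin.
- green_button (a joint): travel of the green push button, in m: 0 released, 0.006 fully down; it springs back; fully down takes 5 N
- green_button_top (a point): centre of the top face of the green push button, 26 mm across, pressed straight down; on the grey control box (64 x 130 x 35 mm, lying flat on the bench beyond the boards)
- red_button (a joint): travel of the red push button, in m: 0 released, 0.006 fully down
- red_button_top (a point): centre of the top face of the red push button, 26 mm across, 64 mm from the green one on the same control box; to be left alone
- oil_bottle: white closed bottle with a black cap, 56 mm across, 130 mm tall, standing loose on the bench; origin at the centre of its underside; not part of the job
- wrench: steel wrench about 180 mm long and 8 mm thick, lying loose on the bench; origin near its middle, on its underside, x along its length; not part of the job
Mind the look-alikes: they are no part of the job. What is shaped like the die_yellow but black or purple is not meant. What is shaped like the die_red but pink is not meant.

How it is judged:
By the outcome, as a careful person would: the job done as asked, in the order asked, and still so for the second after the job is handed in, with the robot touching nothing.
It also fails if it takes over 56 s, if anything falls off the work surface, if the arm or the gripper's body presses on something with over 40 N, if the wrist force passes 120 N, or if a joint passes its speed limit or range.

ROBOT

A 6-joint arm with a two-finger parallel gripper is mounted at the origin on the work surface. World frame = base frame: x ahead of the robot, y to its left, z up, the work surface at z = 0. Lengths are in m, angles in rad, forces in N, time in s.
With the tool pointing down it reaches from about 0.35 to 0.925 m from the base axis. Payload 6.4 kg.
Tool frame: the origin (TCP) lies at the centre of the arm's flange, where the gripper is bolted on; the fingertips stand 173 mm ahead of it and the grasp point (between the pads) lies 155 mm ahead of it; z points along the fingers, y is the direction in which the jaws open and shut (so a half turn about z gives the same grasp; the last joint's range is limited). The gripper opens to 85 mm and grips with 20 to 120 N. Pads are 22 mm wide; open, the fingers measure 114 mm over their backs; the gripper's body (76 mm by 85 mm) begins 54 mm behind the grasp point. The pads swing forward as they close: fully open they stand 13 mm farther back than shut.
Start: joints at [1.1, 0.245, 1.558, -0, 1.339, -0.174], TCP at [0.19, 0.622, 0.405] pointing down, gripper open.
Joint ranges: [-3.13, 3.13], [-1.02, 2.26], [0.13, 2.54], [-0.95, 4.09], [0.21, 2.88], [-2.74, 2.74]. Speed limits (rad/s): [2.57, 2.57, 3.14, 3.14, 3.14, 3.14].

INTERFACE

Orientations are given as a rotation vector (axis times angle).
In Python, from workcell import manip, imaging, ticket gives the robot as it stands.
- The arm moves only by the tool arm_command, never from a script. Its arguments are lists of equal length, an entry for each row: "linear": the shift along the tool's x, y, z in mm, a list of three; "spin": the turn about the tool's z in rad. In form: {"linear": [[dx, dy, dz], ...], "spin": [spin, ...]}. A call has 1 to 12 rows; each row shifts and turns the commanded pose from where the row before left it, along the tool's axes as they then stand; what a row does not reach is not made up. A row lasts 1/12 s, in which the tool goes at most 41.7 mm and 7.16 degrees, less where a joint would pass 70% of its speed; a pose out of reach is approached as far as the arm can. A call with a gripper value outside its range is refused whole. "jaw" is the finger opening in mm, from 0 to 85.4, set as the call begins (left out, the last holds). The fingers move at their own pace and stop on an object; the grip force is fixed at half the most. Time passes only in rows, so rows that do not move let the fingers close. It gives the time, the measured TCP pose, the force and the opening at its end, in the units of the state.
- manip.state(): the state, without advancing time (a new reading comes with each control period).
- imaging.capture(name): name is "side" or "top"; returns the picture (420x560x3 uint8, red, green, blue); there is no depth.
- imaging.camera_model(name): a dict with "fx", "fy", "cx", "cy" (pixels), "origin" and "orientation" of the camera in the world. Camera axes: x right, y up, looking along -z (the intrinsics and any distortion apply to the point x, -y, -z); pixel columns grow to the right and rows downward; lengths in m; the calibration is good to about 2 mm. A picture is of the moment at which its call begins. camera_model takes no time and is no camera call.
- ticket.hand_in(): hands the job in, once; it reports no verdict.
The state is a dict: "time_s": time; "qpos": joint angles; "qd": joint speeds; "joint_efforts": joint torques, N m; "position": TCP position; "ee_rot": TCP orientation; "contact_force": force on the tool from outside, world axes, zero at the start; "torque": the same for the moment, N m; "finger_gap": opening from 0.0 (shut) to 1.0 (fully open).
Only numpy, scipy, OpenCV 4.12 (cv2) and the standard library are available. Lean on these libraries where they do the work, as an engineer would, in place of code of your own. Each camera call takes 0.05 s, during which the arm holds its last target.

## Working session

There is one attempt and no reset: what is moved stays moved. The work goes in short steps, Python scripts to look and compute and a tool call to move; the robot and the scene stay as the last step left them, time stands still between calls to the robot, and variables do not carry over. Pictures are saved under pics/ and viewed, and the job is handed in when it is done.

Besides the shell and the picture viewer there is one more tool, called after ">>>" by a JSON object that holds its "api" and its "payload", one argument or row to a line. arm_command: Moves the arm, as the interface text tells. Its arguments: {"type":"object","properties":{"linear":{"type":"array","items":{"type":"array","items":{"type":"number"}}},"spin":{"type":"array","items":{"type":"number"}},"jaw":{"type":"number"}},"required":["linear","spin"]}

```bash
mkdir -p pics; ls; python3 - <<'E'
from workcell import manip, imaging
import cv2
s=manip.state();print(s)
for n in("side","top"):
    im=imaging.capture(n);cv2.imwrite(f"pics/{n}0.png",im[:,:,::-1]);print(imaging.camera_model(n))
E
```

```text
pics
{'time_s': 0.0, 'qpos': array([ 1.09986475e+00,  2.45821770e-01,  1.55901315e+00, -7.20659478e-06,
        1.33867789e+00, -1.74079968e-01]), 'qd': array([-0.00085375,  0.00065951, -0.00077166,  0.00069264,  0.0023305 ,
       -0.00118339]), 'joint_efforts': array([-2.66544041e-03, -4.29511213e+01, -3.26124036e+01, -3.45566550e-04,
        5.56959872e-03, -5.48557935e-06]), 'position': array([0.19001142, 0.62137317, 0.40357554]), 'ee_rot': array([-4.64491411e-01, -3.10645493e+00,  2.86360943e-03]), 'contact_force': array([-1.48057378, -0.79829219, -0.63602014]), 'torque': array([0.00967634, 0.0368163 , 0.02742287]), 'finger_gap': 1.0016221449224787}
{'fx': 498.17024336899306, 'fy': 498.17024336899306, 'cx': 276.03147498592415, 'cy': 213.29331819799586, 'origin': array([ 0.11343823, -0.95202152,  0.78853384]), 'orientation': array([ 0.95653032, -0.19533352, -0.36435786])}
{'fx': 392.2466498850421, 'fy': 392.2466498850421, 'cx': 280.01190585141507, 'cy': 212.3287619268635, 'origin': array([ 0.44544364, -0.0061008 ,  0.82181714]), 'orientation': array([ 0.07487339, -0.07189672, -1.54736611])}
```

View pics/top0.png

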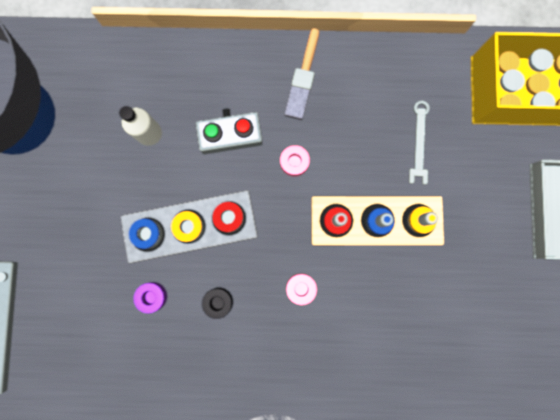

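View pics/side0.png

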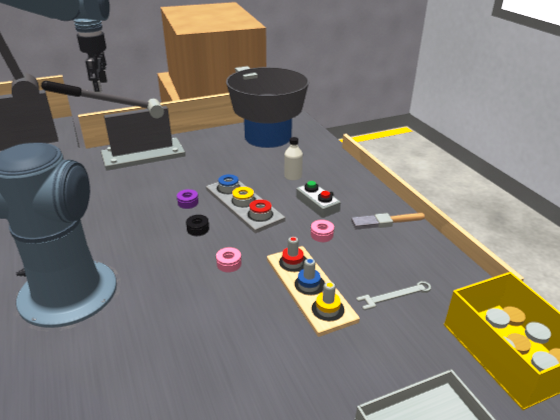

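The top view shows, on the punch board, red (338,219), blue (380,220) and yellow (423,220). On the die board are blue (146,234), yellow (187,227) and red (229,217). The green button is at (212,131) and red at (243,127). The purple, black and pink rings off the boards are look-alikes. I'll measure the targets and confirm with enlarged crops.

```bash
cat > h.py <<'E'
import numpy as np,cv2
from scipy.spatial.transform import Rotation as R
from workcell import imaging
def ray(n,u,v):
    m=imaging.camera_model(n)
    d=np.array([(u-m['cx'])/m['fx'],-(v-m['cy'])/m['fy'],-1])
    return m['origin'],R.from_rotvec(m['orientation']).apply(d)
def plane(n,u,v,z):
    o,d=ray(n,u,v);return o+d*(z-o[2])/d[2]
def proj(n,p):
    m=imaging.camera_model(n);c=R.from_rotvec(m['orientation']).inv().apply(np.array(p)-m['origin'])
    return m['cx']+m['fx']*c[0]/-c[2], m['cy']-m['fy']*c[1]/-c[2]
def tri(a,b):
    o1,d1=ray('top',*a);o2,d2=ray('side',*b)
    t=np.linalg.lstsq(np.c_[d1,-d2],o2-o1,rcond=None)[0]
    p,q=o1+d1*t[0],o2+d2*t[1];return (p+q)/2,np.linalg.norm(p-q)
E
python3 - <<'E'
from h import *
for n in('top','side'):
    im=cv2.imread(f'pics/{n}0.png');h=cv2.cvtColor(im,cv2.COLOR_BGR2HSV)
    for c,lo,hi in(('blue',(105,130,60),(125,255,255)),('green',(50,110,60),(85,255,255)),('red',(0,170,90),(6,255,255)),('yellow',(22,180,90),(32,255,255))):
        m=cv2.inRange(h,lo,hi)
        k,l,st,ce=cv2.connectedComponentsWithStats(m)
        for i in range(1,k):
            if 3<st[i,4]<3000: 
                print(n,c,st[i],ce[i].round(1),(plane(n,*ce[i],{'blue':.046,'green':.045}.get(c,.046))).round(3))
t=cv2.imread('pics/top0.png');s=cv2.imread('pics/side0.png')
f=lambda a:cv2.resize(a,(390,290),interpolation=cv2.INTER_CUBIC)
cv2.imwrite('pics/crop0.png',np.vstack([np.hstack([f(t[190:250,340:421]),f(s[250:310,270:351])]),np.hstack([f(t[205:265,105:186]),f(t[105:165,190:271])])]))
E
```

```text
top blue [   4   87   50   67 1120] [ 36.5 126.7] [0.682 0.494 0.046]
top blue [367 207  26  28 367] [377.6 221. ] [ 0.505 -0.197  0.046]
top blue [384 217   6   5  24] [386.7 219. ] [ 0.51  -0.216  0.046]
top blue [129 219  30  31 542] [143.6 233.3] [0.471 0.265 0.046]
top green [205 124  14  14 149] [211.2 130.4] [0.682 0.139 0.045]
top red [236 119  14  14 143] [242.6 125.5] [0.693 0.076 0.046]
top red [213 202  30  30 527] [227.3 216.7] [0.507 0.101 0.046]
top red [324 207  28  28 403] [336.3 220.8] [ 0.504 -0.116  0.046]
top red [339 217   5   4  17] [340.9 218.4] [ 0.509 -0.125  0.046]
top yellow [541  65  19  37 323] [553.   81.5] [ 0.8   -0.557  0.046]
top yellow [410 207  24  26 309] [419.9 220.1] [ 0.509 -0.281  0.046]
top yellow [172 211  29  31 510] [186. 226.] [0.487 0.182 0.046]
top yellow [430 216   5   4  17] [431.9 217.6] [ 0.515 -0.305  0.046]
side blue [ 245  119   46   28 1031] [267.6 133.1] [0.698 0.509 0.046]
side blue [219 174  19  12 141] [227.8 179.5] [0.473 0.262 0.046]
side blue [308 259   5   4  13] [309.7 260.5] [ 0.532 -0.162  0.046]
side blue [298 269  23  18 229] [308.5 279.5] [ 0.501 -0.219  0.046]
side green [307 181   9   7  54] [311.2 184.1] [0.688 0.147 0.045]
side red [321 191   9   7  54] [324.9 194.1] [0.698 0.082 0.046]
side red [249 200  22  13 191] [259.9 205.6] [0.509 0.097 0.046]
side red [291 238   5   2   9] [292.8 238.6] [ 0.531 -0.07   0.046]
side red [282 248  22  16 206] [292.3 256.8] [ 0.501 -0.134  0.046]
side yellow [353 127  58  15 288] [381.4 134.1] [1.057 0.353 0.046]
side yellow [340 140   3   2   5] [341.2 140.4] [0.905 0.362 0.046]
side yellow [233 187  20  12 155] [242.4 192.1] [0.489 0.18  0.046]
side yellow [327 283   6   4  19] [329.4 284.3] [ 0.537 -0.251  0.046]
side yellow [316 292  25  19 217] [327.7 302.3] [ 0.507 -0.299  0.046]
```

View pics/crop0.png

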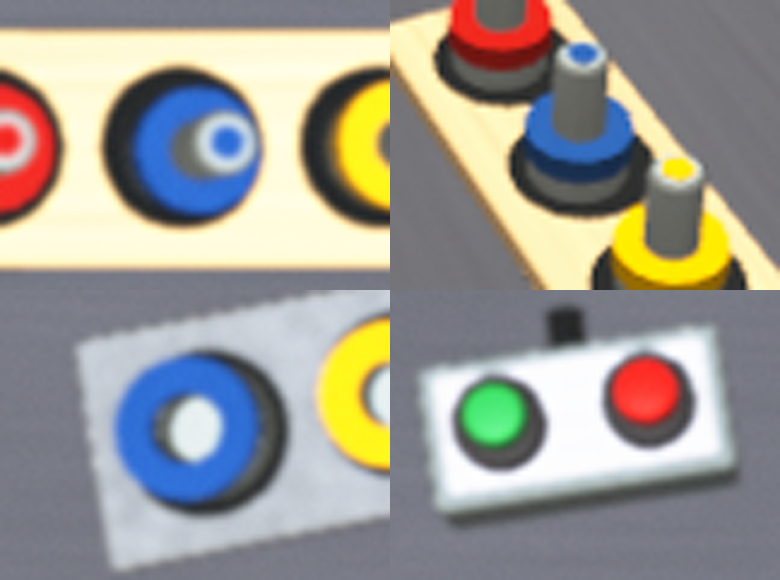

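The crops confirm them: the blue-collar punch is in the middle with a blue dot at (386.7,219), the blue-rimmed die is the leftmost on the board, and the green button is the left one. Next I'll triangulate.

```bash
python3 - <<'E'
from h import *
for nm,a,b,z in(('pb',(386.7,219),(309.7,260.5),.086),('pr',(340.9,218.4),(292.8,238.6),.086),('py',(431.9,217.6),(329.4,284.3),.086),('die',(143.6,233.3),(227.8,179.5),.046),('green',(211.2,130.4),(311.2,184.1),.05),('redb',(242.6,125.5),(324.9,194.1),.05)):
    print(nm,[x.round(4) for x in tri(a,b)],plane('top',*a,z).round(4),plane('side',*b,z).round(4))
im=cv2.imread('pics/top0.png');h=cv2.cvtColor(im,cv2.COLOR_BGR2HSV)
m=cv2.inRange(h,(105,130,60),(125,255,255));m[:, :100]=0;m[:,200:]=0
c=max(cv2.findContours(m,0,2)[0],key=cv2.contourArea);(x,y),r=cv2.minEnclosingCircle(c);e=cv2.fitEllipse(c)
print(x,y,r,e,plane('top',*e[0],.046), (plane('top',x+r,y,.046)-plane('top',x-r,y,.046)))
for n in('top',):
  for u,v in((100,135),(150,125),(160,140)): print(plane(n,u,v,.0))
print('bottle cap',plane('top',127,114,.13))
from workcell import manip
s=manip.state();print(s['position'],R.from_rotvec(s['ee_rot']).as_matrix().round(3))
E
```

```text
pb [array([ 0.5077, -0.2051,  0.087 ]), np.float64(0.0028)] [ 0.5064 -0.2048  0.086 ] [ 0.5097 -0.2042  0.086 ]
pr [array([ 0.5065, -0.1189,  0.087 ]), np.float64(0.002)] [ 0.5057 -0.1187  0.086 ] [ 0.5081 -0.1179  0.086 ]
py [array([ 0.5119, -0.2898,  0.0873]), np.float64(0.0022)] [ 0.511  -0.2898  0.086 ] [ 0.5137 -0.2887  0.086 ]
die [array([0.472 , 0.2649, 0.0448]), np.float64(0.0026)] [0.4707 0.2649 0.046 ] [0.4726 0.2623 0.046 ]
green [array([0.6816, 0.1381, 0.051 ]), np.float64(0.0022)] [0.6808 0.1386 0.05  ] [0.6835 0.1395 0.05  ]
redb [array([0.6931, 0.0752, 0.0509]), np.float64(0.0022)] [0.6923 0.0756 0.05  ] [0.695  0.0765 0.05  ]
144.33871459960938 233.46774291992188 15.536049842834473 ((143.58961486816406, 233.3201446533203), (28.208776473999023, 30.4177188873291), 26.81291389465332) [0.47069552 0.26493527 0.046     ] [ 0.00136433 -0.06143814  0.        ]
[0.68067815 0.38605852 0.        ]
[0.70501854 0.27997504 0.        ]
[0.67255656 0.25679731 0.        ]
bottle cap [0.68350209 0.27755734 0.13      ]
[0.18998838 0.62139401 0.40365016] [[-0.956  0.292 -0.001]
 [ 0.292  0.956 -0.002]
 [ 0.    -0.002 -1.   ]]
```

>>> {"api": "arm_command", "payload": {
  "linear": [
    [-6,-8,0],
    [-12,-15,0],
    [-18,-23,0],
    [-18,-23,0],
    [-18,-23,0],
    [-18,-23,0],
    [-18,-23,0],
    [-18,-23,0],
    [-18,-23,0],
    [-18,-23,0],
    [-18,-23,0],
    [-18,-23,0]
  ],
  "spin": [0,0,0,0,0,0,0,0,0,0,0,0],
  "jaw": 0
}}

```text
time_s: 1.1
position: [0.3054, 0.3199, 0.4043]
ee_rot: [-0.464, -3.107, 0.001]
contact_force: [0.2, 0.3, 0.8]
finger_gap: -0.001
```

>>> {"api": "arm_command", "payload": {
  "linear": [
    [-18,-23,0],
    [-18,-23,0],
    [-18,-23,0],
    [-18,-23,0],
    [-18,-23,0],
    [-18,-23,0],
    [-18,-23,0],
    [-18,-23,0],
    [-18,-23,0],
    [-18,-23,0],
    [-18,-23,0],
    [-18,-23,0]
  ],
  "spin": [0,0,0,0,0,0,0,0,0,0,0,0]
}}

```text
time_s: 2.1
position: [0.4309, -0.007, 0.4044]
ee_rot: [-0.465, -3.107, 0.0]
contact_force: [-0.4, -0.6, 0.5]
finger_gap: 0.001
```

>>> {"api": "arm_command", "payload": {
  "linear": [
    [-18,-23,0],
    [-18,-23,0],
    [-18,-23,0],
    [-18,-23,0],
    [-18,-23,0],
    [-18,-23,0],
    [-14,-18,0],
    [-8,-11,0],
    [0,0,0],
    [0,0,0],
    [0,0,0]
  ],
  "spin": [0,0,0,0,0,0,0,0,0,0,0]
}}

```text
time_s: 3.02
position: [0.5063, -0.2022, 0.4044]
ee_rot: [-0.463, -3.106, -0.001]
contact_force: [0.1, -0.3, -0.2]
finger_gap: 0.002
```

```bash
cat > look.py <<'E'
import sys
from h import *
from workcell import manip
k=sys.argv[1]
s=manip.state();p=s['position'];M=R.from_rotvec(s['ee_rot']).as_matrix();tip=p+M[:,2]*.173
print(s['time_s'],p.round(4),'tip',tip.round(4),s['contact_force'].round(1))
for a in sys.argv[2:]:
    t=np.array(eval(a));d=t-tip;print('to',t,'tool delta mm',(M.T@d*1000).round(1))
im=[]
for n in('top','side'):
    i=imaging.capture(n)[:,:,::-1].copy();cv2.imwrite(f'pics/{n}{k}.png',i);u,v=proj(n,tip);print(n,'tip px',round(u,1),round(v,1))
    x0=int(np.clip(u-60,0,440));y0=int(np.clip(v-50,0,310));im.append(cv2.resize(i[y0:y0+110,x0:x0+120],(400,367),interpolation=cv2.INTER_CUBIC));print('crop origin',x0,y0,'scale 3.33')
cv2.imwrite(f'pics/c{k}.png',np.hstack(im))
E
python3 look.py 1 .507,-.2048,.116
```

```text
3.0167 [ 0.5063 -0.2022  0.4044] tip [ 0.5062 -0.202   0.2314] [ 0.1 -0.3 -0.2]
to [ 0.507  -0.2048  0.116 ] tool delta mm [ -1.7  -2.5 115.4]
top tip px 410.8 211.7
crop origin 350 161 scale 3.33
side tip px 310.6 205.0
crop origin 250 155 scale 3.33
```

View pics/c1.png

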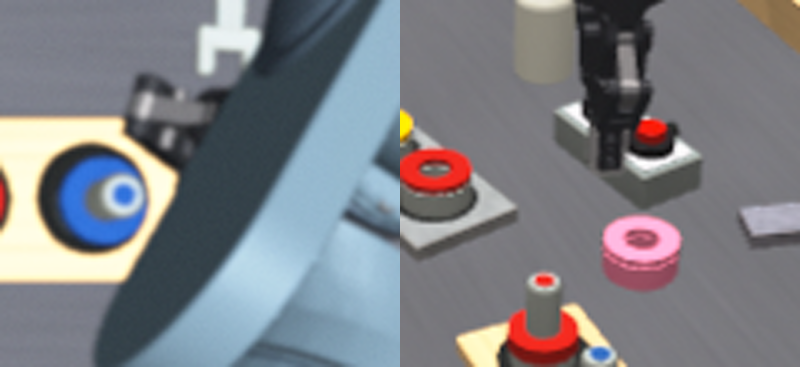

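>>> {"api": "arm_command", "payload": {
  "linear": [
    [-1,-1,10],
    [0,-1,20],
    [0,0,25],
    [0,0,20],
    [0,0,15],
    [0,0,10],
    [0,0,0],
    [0,0,0]
  ],
  "spin": [0,0,0,0,0,0,0,0]
}}

```text
time_s: 3.78
position: [0.5071, -0.205, 0.3044]
ee_rot: [-0.464, -3.107, -0.001]
contact_force: [-1.0, 0.6, 0.5]
finger_gap: -0.0
```

```bash
python3 look.py 2 .506,-.2048,.116
```

```text
3.7833 [ 0.5071 -0.205   0.3044] tip [ 0.507  -0.2049  0.1314] [-1.   0.6  0.5]
to [ 0.506  -0.2048  0.116 ] tool delta mm [ 1.  -0.2 15.4]
top tip px 393.7 216.7
crop origin 333 166 scale 3.33
side tip px 309.6 244.6
crop origin 249 194 scale 3.33
```

View pics/c2.png

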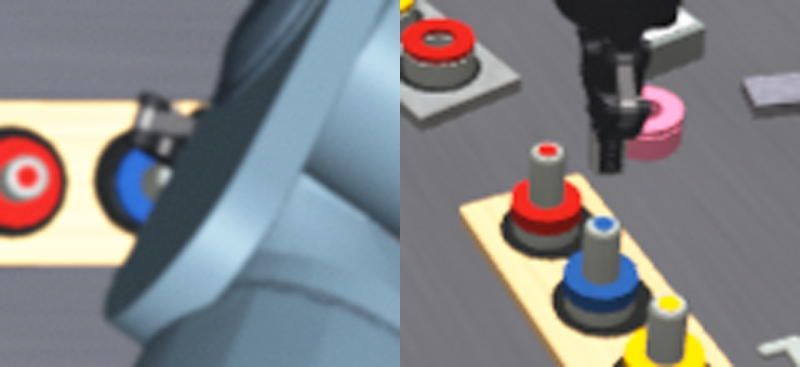

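>>> {"api": "arm_command", "payload": {
  "linear": [
    [1,0,8],
    [0,0,7],
    [0,0,0],
    [0,0,0],
    [0,0,0],
    [0,0,0],
    [0,0,0],
    [0,0,0],
    [0,0,0],
    [0,0,0],
    [0,0,0],
    [0,0,0]
  ],
  "spin": [0,0,0,0,0,0,0,0,0,0,0,0]
}}

```text
time_s: 4.88
position: [0.5062, -0.205, 0.2897]
ee_rot: [0.464, 3.107, -0.0]
contact_force: [0.0, 0.4, -0.5]
finger_gap: -0.001
```

```bash
python3 look.py 3 .506,-.2048,.116
```

```text
4.8833 [ 0.5062 -0.205   0.2897] tip [ 0.5062 -0.205   0.1167] [ 0.   0.4 -0.5]
to [ 0.506  -0.2048  0.116 ] tool delta mm [0.2 0.1 0.7]
top tip px 391.4 217.8
crop origin 331 167 scale 3.33
side tip px 309.0 250.1
crop origin 248 200 scale 3.33
```

View pics/c3.png

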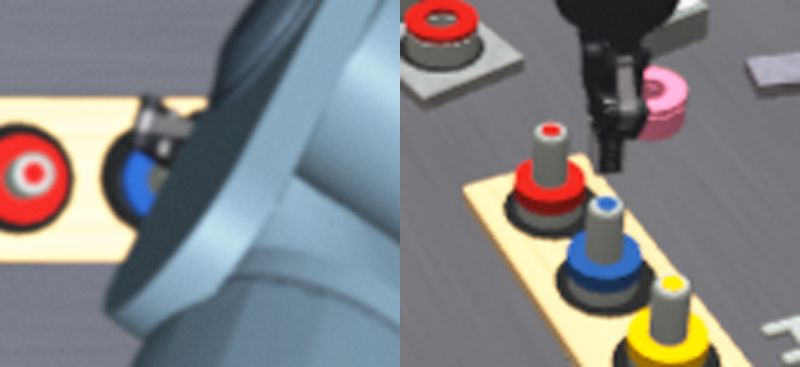

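The side view shows the tips at about (309,251), directly over the blue dot with a gap of about 3 cm. I'll hold there.

>>> {"api": "arm_command", "payload": {
  "linear": [
    [0,0,0],
    [0,0,0],
    [0,0,0],
    [0,0,0],
    [0,0,0],
    [0,0,0],
    [0,0,0],
    [0,0,0],
    [0,0,0],
    [0,0,0],
    [0,0,0],
    [0,0,0]
  ],
  "spin": [0,0,0,0,0,0,0,0,0,0,0,0]
}}

```text
time_s: 5.98
position: [0.5062, -0.205, 0.2897]
ee_rot: [-0.465, -3.107, 0.0]
contact_force: [-0.1, 0.4, -0.0]
finger_gap: -0.002
```

>>> {"api": "arm_command", "payload": {
  "linear": [
    [0,0,0],
    [0,0,0],
    [0,0,0],
    [0,0,0],
    [0,0,0],
    [0,0,0],
    [0,0,0],
    [0,0,0],
    [0,0,0],
    [0,0,0],
    [0,0,0],
    [0,0,0]
  ],
  "spin": [0,0,0,0,0,0,0,0,0,0,0,0]
}}

```text
time_s: 6.98
position: [0.5062, -0.205, 0.2897]
ee_rot: [-0.464, -3.107, 0.0]
contact_force: [-0.3, -0.8, 0.4]
finger_gap: 0.002
```

>>> {"api": "arm_command", "payload": {
  "linear": [
    [0,0,0],
    [0,0,0],
    [0,0,0],
    [0,0,-10],
    [0,0,-20],
    [0,0,-25],
    [0,0,-25],
    [0,0,-20],
    [0,0,-15],
    [0,0,0]
  ],
  "spin": [0,0,0,0,0,0,0,0,0,0]
}}

```text
time_s: 7.82
position: [0.5069, -0.2054, 0.4098]
ee_rot: [0.463, 3.1, -0.006]
contact_force: [0.3, 0.2, 0.1]
finger_gap: -0.001
```

>>> {"api": "arm_command", "payload": {
  "linear": [
    [4,10,0],
    [8,20,0],
    [11.5,29.5,0],
    [11.5,29.5,0],
    [11.5,29.5,0],
    [11.5,29.5,0],
    [11.5,29.5,0],
    [11.5,29.5,0],
    [11.5,29.5,0],
    [11.5,29.5,0],
    [11.5,29.5,0],
    [11.5,29.5,0]
  ],
  "spin": [0,0,0,0,0,0,0,0,0,0,0,0]
}}

```text
time_s: 8.82
position: [0.4784, 0.145, 0.4029]
ee_rot: [-0.464, -3.104, 0.001]
contact_force: [-0.3, -1.0, -0.1]
finger_gap: -0.001
```

>>> {"api": "arm_command", "payload": {
  "linear": [
    [11.5,29.5,0],
    [11.5,29.5,0],
    [11.5,29.5,0],
    [6,16,0],
    [3.5,9.5,0],
    [0,0,10],
    [0,0,20],
    [0,0,30],
    [0,0,30],
    [0,0,20],
    [0,0,10],
    [0,0,0]
  ],
  "spin": [0,0,0,0,0,0,0,0,0,0,0,0]
}}

```text
time_s: 9.82
position: [0.4698, 0.2635, 0.281]
ee_rot: [-0.466, -3.101, 0.005]
contact_force: [0.6, 0.3, 0.5]
finger_gap: -0.002
```

```bash
python3 look.py 4 .471,.2649,.076
```

```text
9.8167 [0.4698 0.2635 0.281 ] tip [0.4687 0.2631 0.108 ] [0.6 0.3 0.5]
to [0.471  0.2649 0.076 ] tool delta mm [-1.9  2.5 32. ]
top tip px 132.7 233.1
crop origin 72 183 scale 3.33
side tip px 225.3 160.9
crop origin 165 110 scale 3.33
```

View pics/c4.png

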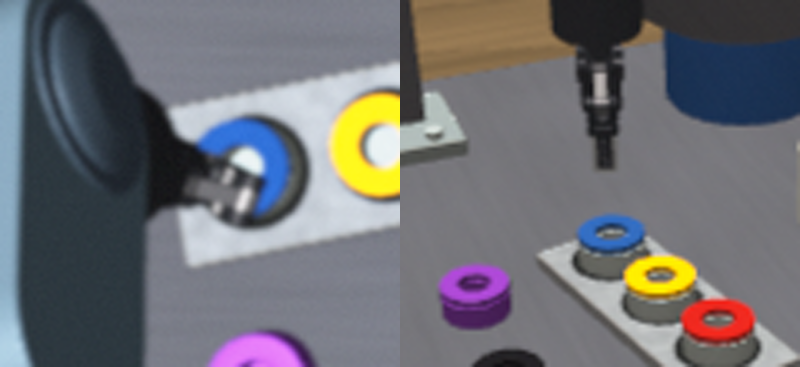

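Both views agree with the computed offset: the tips are a touch to the left in the side view. I'll correct by about 2 mm and descend to 3 cm.

>>> {"api": "arm_command", "payload": {
  "linear": [
    [-1,1,8],
    [0,0,12],
    [0,0,8],
    [0,0,4],
    [0,0,0],
    [0,0,0],
    [0,0,0],
    [0,0,0]
  ],
  "spin": [0,0,0,0,0,0,0,0]
}}

```text
time_s: 10.58
position: [0.4725, 0.2656, 0.2532]
ee_rot: [0.464, 3.106, 0.001]
contact_force: [-0.6, -0.1, -0.1]
finger_gap: -0.002
```

```bash
python3 look.py 5 .471,.2649,.076
```

```text
10.5833 [0.4725 0.2656 0.2532] tip [0.4727 0.2656 0.0802] [-0.6 -0.1 -0.1]
to [0.471  0.2649 0.076 ] tool delta mm [ 1.4 -1.2  4.2]
top tip px 137.0 231.5
crop origin 76 181 scale 3.33
side tip px 226.9 168.7
crop origin 166 118 scale 3.33
```

View pics/c5.png

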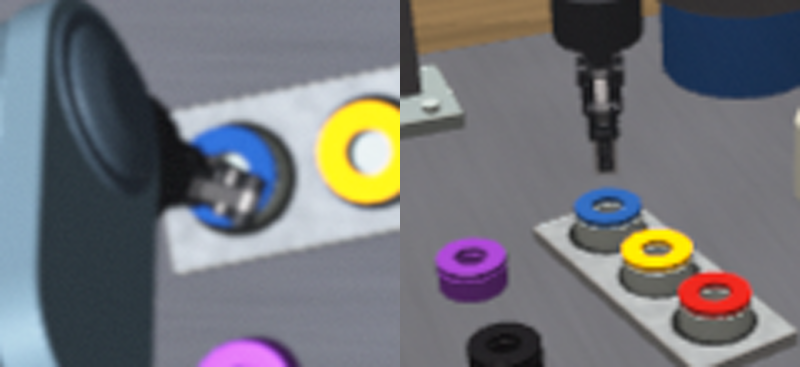

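>>> {"api": "arm_command", "payload": {
  "linear": [
    [1,-1,2],
    [0,0,2],
    [0,0,0],
    [0,0,0],
    [0,0,0],
    [0,0,0],
    [0,0,0],
    [0,0,0],
    [0,0,0],
    [0,0,0],
    [0,0,0],
    [0,0,0]
  ],
  "spin": [0,0,0,0,0,0,0,0,0,0,0,0]
}}

```text
time_s: 11.68
position: [0.471, 0.2648, 0.2487]
ee_rot: [0.464, 3.107, 0.0]
contact_force: [-0.9, -0.4, -0.1]
finger_gap: 0.002
```

>>> {"api": "arm_command", "payload": {
  "linear": [
    [0,0,0],
    [0,0,0],
    [0,0,0],
    [0,0,0],
    [0,0,0],
    [0,0,0],
    [0,0,0],
    [0,0,0],
    [0,0,0],
    [0,0,0],
    [0,0,0],
    [0,0,0]
  ],
  "spin": [0,0,0,0,0,0,0,0,0,0,0,0]
}}

```text
time_s: 12.68
position: [0.471, 0.2648, 0.2487]
ee_rot: [-0.465, -3.107, 0.0]
contact_force: [0.6, -0.5, -0.3]
finger_gap: -0.0
```

>>> {"api": "arm_command", "payload": {
  "linear": [
    [0,0,0],
    [0,0,0],
    [0,0,0],
    [0,0,0],
    [0,0,0],
    [0,0,0],
    [0,0,0],
    [0,0,0],
    [0,0,0],
    [0,0,0],
    [0,0,0],
    [0,0,0]
  ],
  "spin": [0,0,0,0,0,0,0,0,0,0,0,0]
}}

```text
time_s: 13.68
position: [0.471, 0.2648, 0.2487]
ee_rot: [-0.464, -3.107, 0.0]
contact_force: [-0.4, -0.5, -0.0]
finger_gap: -0.0
```

>>> {"api": "arm_command", "payload": {
  "linear": [
    [0,0,0],
    [0,0,-10],
    [0,0,-20],
    [0,0,-25],
    [0,0,-25],
    [0,0,-20],
    [0,0,-15],
    [0,0,-10],
    [0,0,0]
  ],
  "spin": [0,0,0,0,0,0,0,0,0]
}}

```text
time_s: 14.43
position: [0.4716, 0.265, 0.3769]
ee_rot: [0.464, 3.102, 0.004]
contact_force: [0.1, 0.6, 0.7]
finger_gap: -0.004
```

```bash
python3 - <<'E'
from h import *
from workcell import manip
s=manip.state();p=s['position'];M=R.from_rotvec(s['ee_rot']).as_matrix();print(p,s['qpos'].round(2))
print(M.T@(np.array([.681,.1384,.051+.173])-p)*1000)
E
```

```text
[0.47159199 0.26503456 0.37688789] [ 0.3   0.02  1.86 -0.    1.26 -0.97]
[-236.60093175  -60.33936076  153.7592099 ]
```

>>> {"api": "arm_command", "payload": {
  "linear": [
    [-10,-2.5,0],
    [-20,-5,0],
    [-28,-7,0],
    [-28,-7,0],
    [-28,-7,0],
    [-28,-7,0],
    [-28,-7,0],
    [-28,-7,0],
    [-24,-6.5,0],
    [-14,-4,0],
    [0,0,0],
    [0,0,0]
  ],
  "spin": [0,0,0,0,0,0,0,0,0,0,0,0]
}}

```text
time_s: 15.43
position: [0.6794, 0.1376, 0.3715]
ee_rot: [-0.466, -3.103, 0.001]
contact_force: [0.7, 0.1, -0.1]
finger_gap: -0.0
```

>>> {"api": "arm_command", "payload": {
  "linear": [
    [0,0,10],
    [0,0,20],
    [0,0,25],
    [0,0,25],
    [0,0,20],
    [0,0,10],
    [0,0,0],
    [0,0,0],
    [0,0,0]
  ],
  "spin": [0,0,0,0,0,0,0,0,0]
}}

```text
time_s: 16.18
position: [0.6796, 0.1388, 0.2654]
ee_rot: [0.463, 3.105, 0.001]
contact_force: [0.0, -0.7, 0.7]
finger_gap: 0.002
```

```bash
python3 look.py 6 .681,.1384,.051
```

```text
16.1833 [0.6796 0.1388 0.2654] tip [0.68   0.1388 0.0924] [ 0.  -0.7  0.7]
to [0.681  0.1384 0.051 ] tool delta mm [-0.9 -0.1 41.4]
top tip px 207.2 124.1
crop origin 147 74 scale 3.33
side tip px 310.8 171.5
crop origin 250 121 scale 3.33
```

View pics/c6.png

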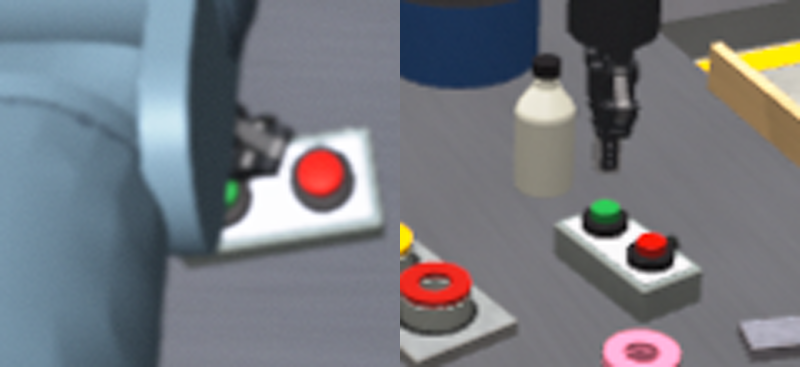

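>>> {"api": "arm_command", "payload": {
  "linear": [
    [0,0,8],
    [0,0,12],
    [0,0,10],
    [0,0,6],
    [0,0,0],
    [0,0,0],
    [0,0,0]
  ],
  "spin": [0,0,0,0,0,0,0]
}}

```text
time_s: 16.87
position: [0.6791, 0.1384, 0.2279]
ee_rot: [-0.464, -3.106, 0.0]
contact_force: [-2.8, -1.4, 3.0]
finger_gap: -0.001
```

```bash
python3 look.py 7 .681,.1384,.051
```

```text
16.8667 [0.6791 0.1384 0.2279] tip [0.679  0.1384 0.0549] [-2.8 -1.4  3. ]
to [0.681  0.1384 0.051 ] tool delta mm [-1.9  0.6  3.9]
top tip px 210.8 130.5
crop origin 150 80 scale 3.33
side tip px 310.0 183.1
crop origin 250 133 scale 3.33
```

View pics/c7.png

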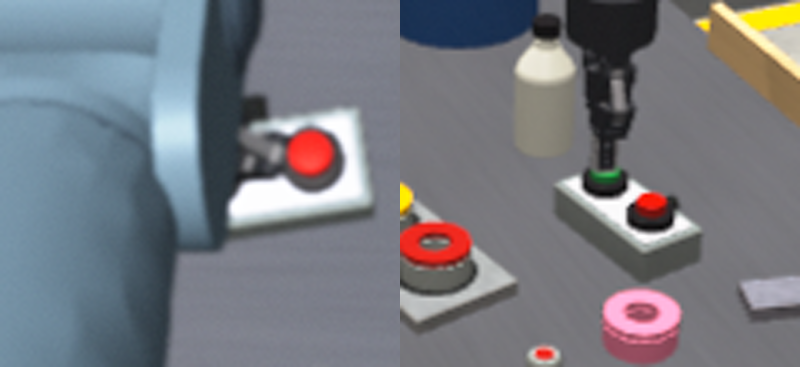

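The tips are on the green button at about (311,184) in the side view, with 3 N upward. I'll press on gently.

>>> {"api": "arm_command", "payload": {
  "linear": [
    [0,0,1],
    [0,0,1],
    [0,0,0],
    [0,0,0]
  ],
  "spin": [0,0,0,0]
}}

```text
time_s: 17.3
position: [0.6793, 0.1385, 0.226]
ee_rot: [0.464, 3.107, 0.0]
contact_force: [-1.8, 0.0, 4.0]
finger_gap: -0.001
```

>>> {"api": "arm_command", "payload": {
  "linear": [
    [0,0,1],
    [0,0,1],
    [0,0,0],
    [0,0,0]
  ],
  "spin": [0,0,0,0]
}}

```text
time_s: 17.63
position: [0.6794, 0.1385, 0.2245]
ee_rot: [0.464, 3.107, 0.0]
contact_force: [-3.3, -0.7, 6.6]
finger_gap: -0.001
```

>>> {"api": "arm_command", "payload": {
  "linear": [
    [0,0,1],
    [0,0,1],
    [0,0,0],
    [0,0,0]
  ],
  "spin": [0,0,0,0]
}}

```text
time_s: 17.97
position: [0.6796, 0.1385, 0.2243]
ee_rot: [-0.464, -3.107, 0.0]
contact_force: [-9.2, -0.7, 15.8]
finger_gap: 0.003
```

>>> {"api": "arm_command", "payload": {
  "linear": [
    [0,0,1],
    [0,0,0],
    [0,0,0],
    [0,0,0]
  ],
  "spin": [0,0,0,0]
}}

```text
time_s: 18.3
position: [0.6797, 0.1385, 0.2242]
ee_rot: [-0.464, -3.107, 0.001]
contact_force: [-11.1, -1.2, 21.1]
finger_gap: 0.004
```

The button has bottomed: z is stalled at 0.2242 while the force climbs to 21 N. I'll take a quick picture, then lift.

```bash
python3 look.py 8
```

```text
18.3 [0.6797 0.1385 0.2242] tip [0.6796 0.1385 0.0512] [-11.1  -1.2  21.1]
top tip px 211.1 130.8
crop origin 151 80 scale 3.33
side tip px 310.1 184.2
crop origin 250 134 scale 3.33
```

>>> {"api": "arm_command", "payload": {
  "linear": [
    [0,0,-3],
    [0,0,-8],
    [0,0,-15],
    [0,0,-25],
    [0,0,-30],
    [0,0,-30],
    [0,0,-25],
    [0,0,-15],
    [0,0,0],
    [0,0,0],
    [0,0,0]
  ],
  "spin": [0,0,0,0,0,0,0,0,0,0,0]
}}

```text
time_s: 19.32
position: [0.6787, 0.1384, 0.3692]
ee_rot: [-0.464, -3.104, 0.001]
contact_force: [-0.5, 0.0, -0.4]
finger_gap: -0.0
```

```bash
python3 look.py 9; python3 -c "
import cv2,numpy as np
a,b=[cv2.imread(f'pics/side{k}.png')[165:225,280:360] for k in(8,9)]
cv2.imwrite('pics/cmp.png',np.vstack([np.hstack([cv2.resize(x,(390,292),interpolation=2) for x in(a,b)]),np.hstack([cv2.resize(cv2.imread(f'pics/{n}9.png'),(390,292)) for n in('side','top')])]))"
```

```text
19.3167 [0.6787 0.1384 0.3692] tip [0.678  0.1384 0.1962] [-0.5  0.  -0.4]
top tip px 195.7 105.2
crop origin 135 55 scale 3.33
side tip px 311.9 138.2
crop origin 251 88 scale 3.33
```

View pics/cmp.png

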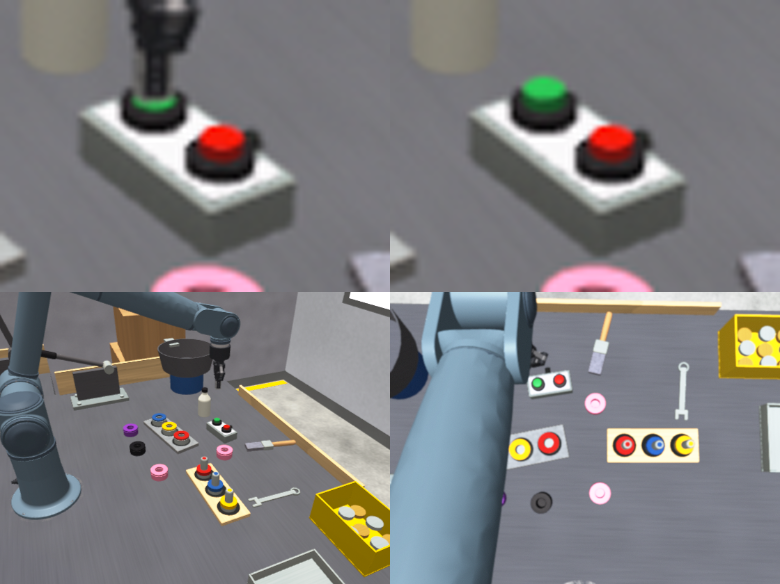

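The comparison shows the green button flush with its bezel when pressed (at about (311,185) in the side view) and standing proud again after release. Nothing else has moved, and the arm is about 14 cm above the box.

>>> {"api": "arm_command", "payload": {
  "linear": [
    [0,0,0],
    [0,0,0],
    [0,0,0]
  ],
  "spin": [0,0,0]
}}

```text
time_s: 19.67
position: [0.6791, 0.1384, 0.3708]
ee_rot: [-0.464, -3.106, 0.0]
contact_force: [-0.2, -0.2, 0.2]
finger_gap: -0.006
```

```bash
python3 -c "
from workcell import ticket,manip
print(manip.state()['qd'].round(3));print(ticket.hand_in())"
```

```text
[-0.001 -0.008 -0.005  0.001  0.     0.002]
the job is handed in; nothing more can be done
None
```

I did the job in the order asked and handed it in at 19.7 s. It gave no verdict, so the checks below are my own.

- **Blue-collar punch:** I held the closed fingertips about 31 mm above the middle of its top for about 3 s. The tip was at (0.506, -0.205), within about 1 mm of the measured dot.
- **Blue-rim die:** I held them about 30 mm above its middle for nearly 3 s.
- **Green button:** I pressed it until the motion stalled, at 21 N against the 5 N needed. The last picture shows it standing up again.
- **Clearances:** The fingertips ended about 14 cm above the control box with no contact force. The red button looked untouched in every view. In the last pictures nothing else appears moved, though the arm hid the blue die from the top camera and only the side view shows it.

**Disagreements:**
- The side camera placed things 2–3 mm from the top camera in x. I used values close to the top view's and checked them against the fingertips in the pictures.
- The button's top stood about 5 mm higher than I had measured, so the fingers touched it during the approach, at a mild 3 N.

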